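Close and lock the sloping bench jig

TASK

Push the blue sliding jaw of the sloping jig all the way up the slope until it is fully home against the white board, then take the red-handled pin out of the rack and put its shaft through the hole in the jaw and on through the ramp, square to the slope, until its handle sits on the jaw. Let go of it there, and leave the other two pins and the other things on the bench where they are.

Things in the scene. Friction and masses are not known exactly. Their poses are not given: they have to be found in the camera images.
- jig: Fixed wooden jig. Origin: centre of the underside of its base board (270 x 170 x 18 mm); x level to its high end, z up. A ramp (150 wide, 270 long, 25 mm thick) climbs at 30 degrees to +x. On it: rails 22 mm high at y = -66 and +66 mm, the blue jaw between them, above it a white board (60 x 118 x 18 mm), at the top a dark stop 34 mm high. Nothing stands over 42 mm above the jaw's plate.
- ramp_hole (a point): Centre of the mouth of the round hole in the ramp, on its upper face. Axes: x up the slope (30 degrees above level), y across the ramp, z square out of the face = the hole's axis (30 degrees from vertical, leaning to the low end). The hole is 17.5 mm wide, right through the 25 mm ramp, with free room for the pin below.
- jaw (a joint): Position of the blue sliding jaw, in m along the slope: 0 = fully home against the white board, with its hole over the ramp's hole; grows as the jaw stands farther down the slope, to 0.045. It stays where it is left; pushing it up the slope takes about 7 N. Mass 0.4 kg.
- jaw_hole (a point): Centre of the mouth of the round hole in the jaw, on top of the jaw's plate; moves with the jaw, axes as ramp_hole. With the jaw home it lies 22 mm out from ramp_hole along z. The hole is 16.5 mm wide, right through the plate (22 mm thick, from 50 mm below the hole to 60 mm above it along the slope, 116 mm wide).
- jaw_push (a point): Middle of the flat face, turned down the slope, of the blue rib across the upper end of the jaw: the place to push up the slope. It lies 42 mm up the slope from jaw_hole and 25 mm out from the plate's top. The rib is 100 mm wide, 18 mm thick and stands 42 mm above the plate. Axes as ramp_hole.
- pin_red: Loose locking pin with red handle, about 0.16 kg, 130 mm long. Origin: centre of the handle's underside (the shoulder); z along the pin to the handle's end. Handle: square, 28 x 28 mm across x and y, z = 0 to 50 mm. Shaft: steel, 14 mm round, z = 0 to -80 mm, the last 15 mm tapering to a 5 mm nose. At first it hangs upright in one of the rack's holes, its shoulder on the rack's top.
- pin_red_tip (a point): End of the red pin's nose, on its axis, 80 mm below the shoulder.
- pin_blue: Pin just like the red one, but with a blue handle; stays in the rack.
- pin_yellow: Pin just like the red one, but with a yellow handle; stays in the rack.
- rack: Fixed wooden pin rack, 70 mm (x) by 260 mm (y), 110 mm high; its top board is 20 mm thick with three 17 mm holes in a row along y, 90 mm apart, free below. Origin: centre of its underside, on the bench.
- glue: Bystander: white glue bottle, 56 mm across, 160 mm high, upright. Origin: centre of its underside.
- hammer: Bystander: hammer with green handle lying on the bench, 260 mm long along its x, head 26 mm wide and about 85 mm across y. Origin: middle of its length, on the bench.
- drill: Bystander: cordless drill lying on its side, about 240 mm by 200 mm, 60 mm high. Origin: on the bench under its motor.
- screw_tub: Bystander: orange round tub, 80 mm across, 50 mm high. Origin: centre of its underside.
- offcut: Bystander: white board offcut lying flat, 90 x 160 x 18 mm. Origin: centre of its underside.
Things that resemble listed ones, but are neither listed nor needed, are in the scene too. There is more than one size of the pin_red; the job needs the smallest.

How it is judged:
By the outcome, as a careful person would: the job done as asked, in the order asked, and still so for the second after the job is handed in, with the robot touching nothing.
It also fails if it takes over 61 s, if anything falls off the work surface, if the arm or the gripper's body presses on something with over 40 N, if the wrist force passes 120 N, or if a joint passes its speed limit or range.

ROBOT

A 7-joint arm with a two-finger parallel gripper is mounted at the origin on the work surface. World frame = base frame: x ahead of the robot, y to its left, z up, the work surface at z = 0. Lengths are in mm, angles in rad, forces in N, time in s.
With the tool pointing down it reaches from about 400 to 850 mm from the base axis. Payload 6.9 kg.
Tool frame: the origin (TCP) lies on the centre line of the jaws, within the pads' length; the fingertips stand 25 mm ahead of it and the grasp point (between the pads) lies 6 mm ahead of it; z points along the fingers, y is the line along which they close (so a half turn about z gives the same grasp; the last joint's range is limited). The gripper opens to 85 mm and grips with 20 to 120 N. Pads are 22 mm wide; open, the fingers measure 114 mm over their backs; the gripper's body (76 mm by 85 mm) begins 54 mm behind the grasp point. The pads swing forward as they close: fully open they stand 13 mm farther back than shut.
Start: joints at [-1.069, 0.507, -0.238, 1.5, 0.126, 1.149, -0.155], TCP at [240.984, 576.662, 256.275] pointing down, gripper open.
Joint ranges: [-3.08, 3.08], [-0.24, 2.05], [-1.43, 1.35], [0, 2.5], [-1.52, 4.66], [0.17, 1.96], [-2.89, 2.89]. Speed limits (rad/s): [2.39, 2.39, 3.14, 3.14, 3.14, 3.14, 3.14].

INTERFACE

Orientations are given as a rotation vector (axis times angle).
In Python, from bench import ctrl gives the robot as it stands.
- The arm moves only by the shell command python3 -m pendant 'ROWS' [FORCE]. ROWS is JSON, a list of rows, each an object of numbers: "x", "y", "z": the shift along the tool's x, y, z each as a share of 0.3 m, from -1 to 1; "twist": the turn about the tool's z as a share of 45 degrees, from -1 to 1; "fingers": the opening, from -1 (shut) to 1 (fully open). In form: [{"x": .., "y": .., "z": .., "twist": .., "fingers": ..}, ...]. A call has 1 to 12 rows; each row shifts and turns the commanded pose from where the row before left it, along the tool's axes as they then stand; what a row does not reach is not made up. A row lasts 1/8 s, in which the tool goes at most 62.5 mm and 10.7 degrees, less where a joint would pass 70% of its speed; a pose out of reach is approached as far as the arm can. A call with a number of a shift or a turn outside -1 to 1 is refused whole. A call with a gripper value outside its range is refused whole. The fingers move at their own pace and stop on an object; FORCE is the grip in N (left out, the last holds). Time passes only in rows, so rows that do not move let the fingers close. It gives the time, the measured TCP pose, the force, the opening and the grip force at its end, in the units of the state.
- ctrl.get_obs(): the state, without advancing time (a new reading comes with each control period).
- ctrl.camera(name): name is "scene" or "top"; returns a dict with "image" (400x640x3 uint8, blue, green, red), "fx", "fy", "cx", "cy" (pixels), "dist_coeffs" ([k1, k2, p1, p2, k3] as OpenCV has them; the pictures are not rectified), "rvec" (rotation vector, rad) and "tvec" (3), from world to camera coordinates, as OpenCV has them. Camera axes: x right, y down, z forward; pixel columns grow to the right and rows downward; lengths in mm; the calibration is good to about 2 mm. A picture is of the moment at which its call begins. There is no depth.
- ctrl.finish_job(): hands the job in; it is judged then, once.
The state is a dict: "t": time; "qpos": joint angles; "joint_velocities": joint speeds; "tau": joint torques, N m; "tcp_pos": TCP position; "eef_rot": TCP orientation; "force": force on the tool from outside, world axes, zero at the start; "torque": the same for the moment, N m; "opening": finger opening in mm; "finger_force": force on a finger pad.
Only numpy, scipy, OpenCV 4.12 (cv2) and the standard library are available. Lean on these libraries where they do the work, as an engineer would, in place of code of your own. Each camera call takes 0.05 s, during which the arm holds its last target. There are 200 camera calls.

## Working session

There is one attempt and no reset: what is moved stays moved. The work goes in short steps, Python scripts to look and compute and a shell command to move; the robot and the scene stay as the last step left them, time stands still between calls to the robot, and variables do not carry over. Pictures are saved under pics/ and viewed, at most 10 in all, crops included, and the job is handed in when it is done.

```bash
ls; mkdir -p pics; python3 - <<'E'
from bench import ctrl
import cv2,pickle
o=ctrl.get_obs(); print(o)
for n in("scene","top"):
    c=ctrl.camera(n); cv2.imwrite(f"pics/{n}0.png",c["image"]); pickle.dump(c,open(f"{n}0.pkl","wb"))
    print({k:v for k,v in c.items() if k!="image"})
E
```

```text
pics
{'t': 0.0, 'qpos': array([-1.06951906,  0.50834634, -0.23750811,  1.501123  ,  0.12572071,
        1.14889494, -0.15479839]), 'joint_velocities': array([-6.67988610e-04,  4.69776541e-05, -2.47251796e-03, -6.38536775e-04,
       -2.31252940e-03, -1.02228522e-03, -1.68330032e-03]), 'tau': array([-8.08727327e-04, -6.20579481e+01, -2.18719952e+00, -2.49658048e+01,
        1.26161464e-02,  1.19242858e-02,  8.36102174e-06]), 'tcp_pos': array([240.86470075, 576.23414008, 255.42717009]), 'eef_rot': array([-6.17559961e-01, -3.07999574e+00,  2.75885592e-03]), 'force': array([-0.18872991,  0.81623171, -0.15271018]), 'torque': array([-0.02686117,  0.04954296,  0.02079183]), 'finger_force': 0.0, 'opening': 85.34283039167937}
{'fx': 476.60663746364435, 'fy': 476.60663746364435, 'cx': 314.98297055265317, 'cy': 201.40092098115954, 'dist_coeffs': array([-0.12814221,  0.        ,  0.        ,  0.        ,  0.        ]), 'rvec': array([ 0.70131846,  2.6127863 , -1.15646092]), 'tvec': array([ 471.10967743,  -85.87681117, 1641.20227688])}
{'fx': 510.1824098806845, 'fy': 510.1824098806845, 'cx': 323.13960828387553, 'cy': 200.4447983085229, 'dist_coeffs': array([-0.06286786,  0.        ,  0.        ,  0.        ,  0.        ]), 'rvec': array([ 2.13313345, -2.12798035,  0.16694119]), 'tvec': array([  -6.81344599,  537.24187554, 1737.75352839])}
```

View pics/scene0.png

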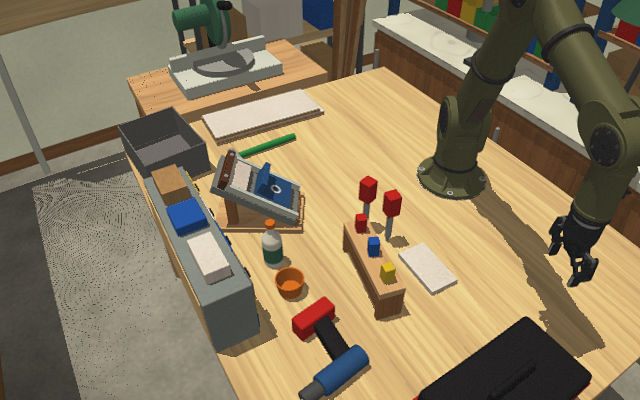

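View pics/top0.png

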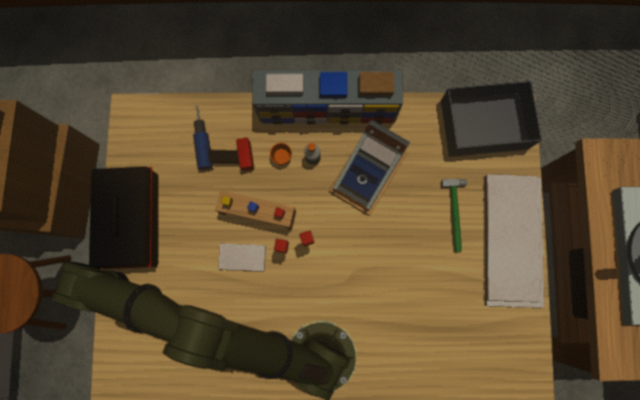

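Scene view: the jig is at about (262,190) and the rack at (375,270). There are three red handles: (361,222), (368,188) and (393,203). The top view shows the same handles at (279,213), (281,246) and (306,238), with the jig at (370,168). I'll enlarge both views.

```bash
python3 - <<'E'
import cv2,numpy as np
s=cv2.imread("pics/scene0.png");t=cv2.imread("pics/top0.png")
a=cv2.resize(s[140:330,200:440],(800,600//1),interpolation=cv2.INTER_CUBIC) if 0 else cv2.resize(s[140:320,205:445],(800,600),interpolation=cv2.INTER_CUBIC)
cv2.imwrite("pics/s1.png",a)
cv2.imwrite("pics/t1.png",cv2.resize(t[115:265,210:410],(800,600),interpolation=cv2.INTER_CUBIC))
E
```

```text
(no output)
```

View pics/s1.png

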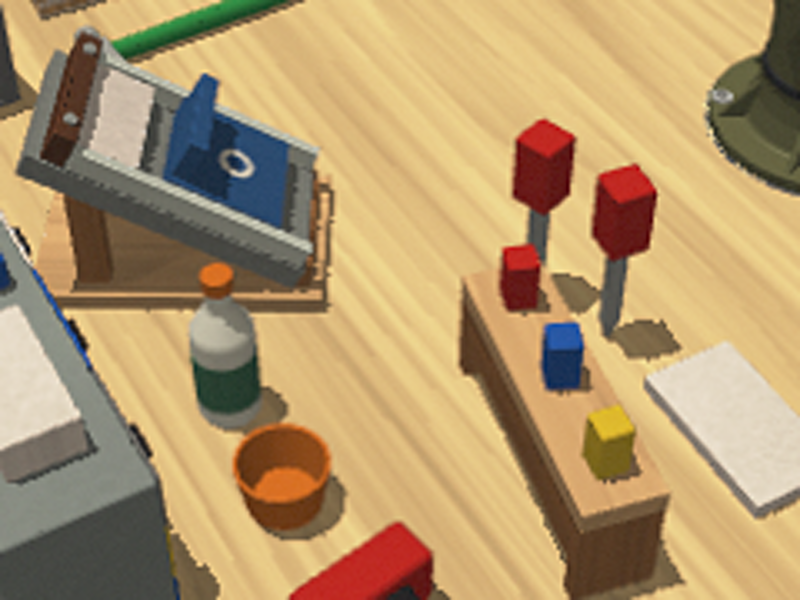

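View pics/t1.png

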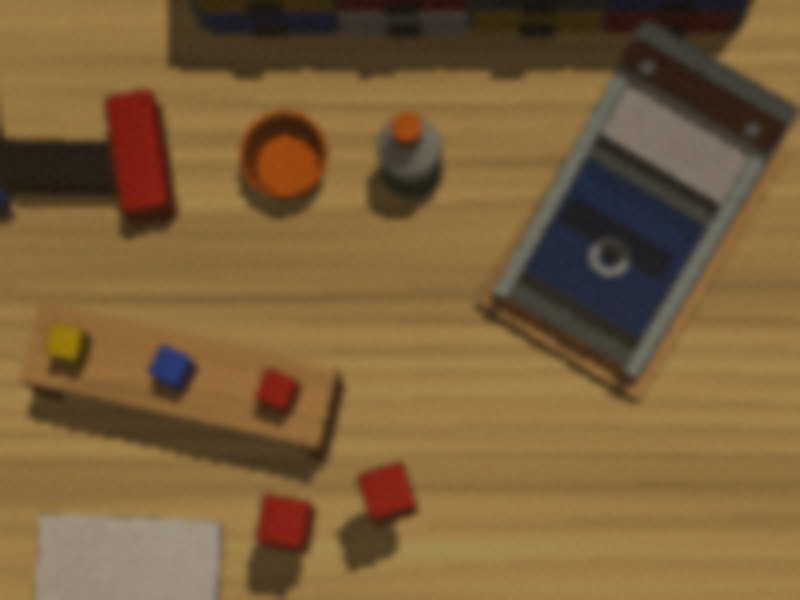

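The s1 crop settles it. The red handle in the rack (scene (361,222), top (279,213)) is clearly the smallest and hangs with its shoulder on the rack's top. The reds at scene (368,190) and (393,203) are bigger pins standing on the bench. The jaw sits about a third of its travel down the slope, with its white-ringed hole at scene (276,189), top (362,179).

```bash
cat > h.py <<'E'
import cv2,numpy as np,pickle
def load(n): return pickle.load(open(n+".pkl","rb"))
def ray(c,p):
    K=np.array([[c["fx"],0,c["cx"]],[0,c["fy"],c["cy"]],[0,0,1]])
    u=cv2.undistortPoints(np.array([[p]],float),K,c["dist_coeffs"])[0,0]
    R=cv2.Rodrigues(c["rvec"])[0]; d=R.T@np.r_[u,1]; return -R.T@c["tvec"],d/np.linalg.norm(d)
def plane(c,p,z): o,d=ray(c,p); return o+d*(z-o[2])/d[2]
def tri(c1,p1,c2,p2):
    o1,d1=ray(c1,p1);o2,d2=ray(c2,p2)
    s=np.linalg.lstsq(np.c_[d1,-d2],o2-o1,rcond=None)[0]
    a=o1+s[0]*d1;b=o2+s[1]*d2; return (a+b)/2,np.linalg.norm(a-b)
def blobs(im,lo,hi,amin=20):
    h=cv2.cvtColor(im,cv2.COLOR_BGR2HSV); m=cv2.inRange(h,lo,hi)
    n,l,s,c=cv2.connectedComponentsWithStats(m)
    return [(s[i,4],c[i],np.argwhere(l==i)[:,::-1]) for i in range(1,n) if s[i,4]>=amin]
E
python3 - <<'E'
from h import *
np.set_printoptions(precision=1,suppress=True)
s,t=load("scene0"),load("top0")
sc=lambda x,y:(x*.3+205-.35,y*.3+140-.35); tc=lambda x,y:(x/4+210-.4,y/4+115-.4)
for n,a,b in [("ring",(237,162),(608,256)),("screwA",(88,47),(753,129)),("screwB",(70,118),(648,67)),
  ("red top",(521,253),(277,388)),("blue top",(563,331),(171,364)),("yel top",(610,418),(66,341)),
  ("bigA",(547,137),(386,490)),("bigB",(626,184),(285,522))]:
    p,e=tri(s,sc(*a),t,tc(*b)); print(n,p,e)
for (x,y) in [(277,391),(66,343)]: print("top@160",plane(t,tc(x,y),160))
for n,lo,hi in [("red",(0,150,60),(8,255,255)),("red2",(172,150,60),(180,255,255))]:
  for cn,c in(("s",s),("t",t)):
    for A,cc,pts in blobs(c["image"],lo,hi): print(n,cn,A,cc,cv2.minAreaRect(pts.astype(np.float32)))
# red handle yaw from top
R=cv2.Rodrigues(cv2.Rodrigues(np.array([-0.6176,-3.08,.0028]))[0])[0]
print(cv2.Rodrigues(np.array([-0.6176,-3.08,.0028]))[0])
E
```

```text
ring [ 601.3 -135.9  108.5] 1.3707451888806452
screwA [ 688.  -248.9  198.9] 0.5416325051035216
screwB [ 739.9 -164.1  197.9] 1.6195376515617517
red top [479.8 137.7 163. ] 1.686495748174474
blue top [499.5 224.7 162.6] 1.550319085449508
yel top [518.6 311.8 161.1] 1.6111969623223674
bigA [394.7  47.8 183.1] 2.589483094680915
bigB [369.8 127.8 179.7] 1.2659272026873747
top@160 [478.4 137.4 160. ]
top@160 [517.7 311.4 160. ]
red s 190 [454.2   7. ] ((454.0, 8.0), (16.0, 14.0), 90.0)
red s 324 [627.1  31.3] ((626.8511962890625, 31.525468826293945), (21.332551956176758, 17.24208641052246), 21.250505447387695)
red s 381 [367.4 189.2] ((367.55487060546875, 189.506103515625), (16.896024703979492, 27.166156768798828), 6.340191841125488)
red s 411 [391.7 203. ] ((391.9508361816406, 203.04098510742188), (17.654468536376953, 28.518760681152344), 5.19442892074585)
red s 197 [360.6 222.7] ((360.5, 222.5), (19.0, 11.0), 90.0)
red s 942 [311.7 317.2] ((312.8338928222656, 317.5960388183594), (24.999099731445312, 47.83726119995117), 53.61565017700195)
red t 381 [243.9 153.1] ((243.74325561523438, 152.95947265625), (29.756216049194336, 13.645115852355957), 80.53767395019531)
red t 72 [278.8 212.4] ((278.8499755859375, 212.45001220703125), (8.22192096710205, 8.538147926330566), 18.434947967529297)
red t 135 [306.2 237.7] ((306.32073974609375, 237.62265014648438), (12.087727546691895, 11.263564109802246), 74.05460357666016)
red t 140 [280.6 245.3] ((280.6756591796875, 245.44593811035156), (11.672327995300293, 12.165525436401367), 9.462322235107422)
[[-0.9  0.4 -0. ]
 [ 0.4  0.9 -0. ]
 [-0.  -0.  -1. ]]
```

Rays place the jaw hole at about (601,-136,108) and the red pin at (479,137). The jig's x axis points at azimuth about -31.7°. I'll go to the jig with the fingers half open across it, just downhill of the rib.

```bash
cat > go.py <<'E'
import sys,numpy as np,cv2
from bench import ctrl
o=ctrl.get_obs(); R=cv2.Rodrigues(o["eef_rot"])[0]
az=np.degrees(np.arctan2(R[1,1],R[0,1]))
np.set_printoptions(precision=3,suppress=True)
print("t",round(o["t"],2),"tcp",o["tcp_pos"],"yaz",round(az,1),"tilt",R[:,2],"F",o["force"],"open",round(o["opening"],1),"ff",o["finger_force"],"q7",o["qpos"][6])
if len(sys.argv)>4:
    T=np.array(list(map(float,sys.argv[1:4])));a=float(sys.argv[4])
    r=np.radians(a);Rn=np.array([[-np.sin(r)*-1*-1,0,0]]*3)
    Y=np.array([np.cos(r),np.sin(r),0]);X=np.array([-np.sin(r),np.cos(r),0])
    d=T-o["tcp_pos"]; print("twist share",(az-a)/45,"then shares xyz",np.array([d@X,d@Y,-d[2]])/300)
    print("without twist",R.T@d/300)
E
python3 go.py 580 -123 290 58.3
```

```text
t 0.1 tcp [240.832 576.294 255.508] yaz 67.3 tilt [-0.001 -0.001 -1.   ] F [ 0.499 -0.093 -0.098] open 85.4 ff 0.0 q7 -0.15479930734219044
twist share 0.2006099792929787 then shares xyz [-2.187 -1.389 -0.115]
without twist [-1.942 -1.715 -0.112]
```

```bash
python3 -m pendant '[{"twist":0.2,"z":-0.115,"fingers":-0.1},{"x":-0.1,"y":-0.06},{"x":-0.14,"y":-0.09},{"x":-0.14,"y":-0.09},{"x":-0.14,"y":-0.09},{"x":-0.14,"y":-0.09},{"x":-0.14,"y":-0.09},{"x":-0.14,"y":-0.09},{"x":-0.14,"y":-0.09},{"x":-0.14,"y":-0.09},{"x":-0.14,"y":-0.09},{"x":-0.14,"y":-0.09}]' 40; python3 go.py 580 -123 290 58.3
```

```text
t 0.1 tcp [240.832 576.294 255.508] yaz 67.3 tilt [-0.001 -0.001 -1.   ] F [ 0.499 -0.093 -0.098] open 85.4 ff 0.0 q7 -0.15479930734219044
twist share 0.2006099792929787 then shares xyz [-2.187 -1.389 -0.115]
without twist [-1.942 -1.715 -0.112]invalid input
```

```bash
python3 -m pendant '[{"x":0,"y":0,"z":-0.115,"twist":0.2,"fingers":-0.1},{"x":-0.1,"y":-0.06,"z":0,"twist":0,"fingers":-0.1},{"x":-0.14,"y":-0.09,"z":0,"twist":0,"fingers":-0.1},{"x":-0.14,"y":-0.09,"z":0,"twist":0,"fingers":-0.1},{"x":-0.14,"y":-0.09,"z":0,"twist":0,"fingers":-0.1},{"x":-0.14,"y":-0.09,"z":0,"twist":0,"fingers":-0.1},{"x":-0.14,"y":-0.09,"z":0,"twist":0,"fingers":-0.1},{"x":-0.14,"y":-0.09,"z":0,"twist":0,"fingers":-0.1},{"x":-0.14,"y":-0.09,"z":0,"twist":0,"fingers":-0.1},{"x":-0.14,"y":-0.09,"z":0,"twist":0,"fingers":-0.1},{"x":-0.14,"y":-0.09,"z":0,"twist":0,"fingers":-0.1},{"x":-0.14,"y":-0.09,"z":0,"twist":0,"fingers":-0.1}]' 40; python3 go.py 580 -123 290 58.3
```

```text
t: 1.6
tcp_pos: [473.0, 93.7, 290.7]
eef_rot: [-0.857, -3.022, 0.0]
force: [0.2, -0.4, -0.9]
opening: 38.6
finger_force: 0.0
t 1.6 tcp [473.021  93.717 290.659] yaz 58.3 tilt [-0. -0. -1.] F [ 0.159 -0.431 -0.923] open 38.6 ff 0.0 q7 0.7703971959844649
twist share 0.000616571216638167 then shares xyz [-0.683 -0.427  0.002]
without twist [-0.683 -0.428  0.002]
```

```bash
python3 -m pendant '[{"x":-0.14,"y":-0.09,"z":0,"twist":0,"fingers":-0.1},{"x":-0.14,"y":-0.09,"z":0,"twist":0,"fingers":-0.1},{"x":-0.14,"y":-0.09,"z":0,"twist":0,"fingers":-0.1},{"x":-0.14,"y":-0.09,"z":0,"twist":0,"fingers":-0.1},{"x":-0.123,"y":-0.067,"z":0,"twist":0,"fingers":-0.1},{"x":0,"y":0,"z":0.13,"twist":0,"fingers":-0.1},{"x":0,"y":0,"z":0.1,"twist":0,"fingers":-0.1},{"x":0,"y":0,"z":0.1,"twist":0,"fingers":-0.1},{"x":0,"y":0,"z":0.06,"twist":0,"fingers":-0.1},{"x":0,"y":0,"z":0,"twist":0,"fingers":-0.1}]' 40; python3 go.py 580 -123 166 58.3
python3 - <<'E'
from h import *
from bench import ctrl
s=ctrl.camera("scene");t=ctrl.camera("top")
a=cv2.resize(s["image"][100:260,190:350],(560,560),interpolation=cv2.INTER_CUBIC)
b=cv2.resize(t["image"][115:220,315:420],(240*2,480),interpolation=cv2.INTER_CUBIC)[:, :240*1] if 0 else None
cv2.imwrite("pics/s2.png",a)
E
```

```text
t: 2.85
tcp_pos: [578.7, -121.1, 172.2]
eef_rot: [-0.856, -3.019, 0.001]
force: [-0.3, -0.2, 0.6]
opening: 38.2
finger_force: 0.0
t 2.85 tcp [ 578.749 -121.102  172.161] yaz 58.3 tilt [-0.004  0.001 -1.   ] F [-0.344 -0.197  0.566] open 38.2 ff 0.0 q7 1.2264924886055857
twist share 0.0006175899156693908 then shares xyz [-0.007 -0.003  0.021]
without twist [-0.007 -0.003  0.021]
```

View pics/s2.png

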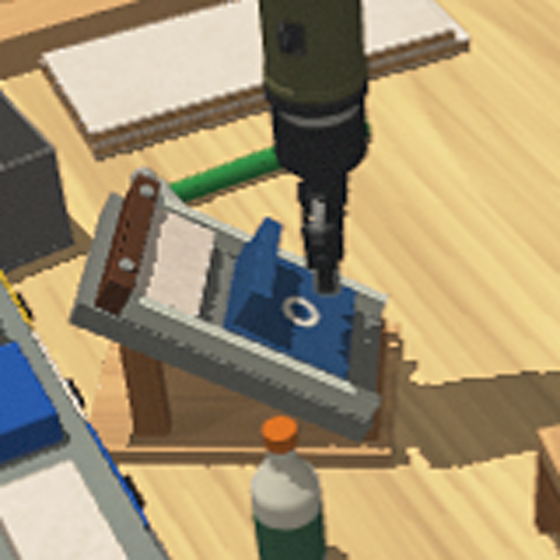

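The fingertips, at about (330,285) in the crop, are above the plate and downhill of the rib, which is at (262,260). Next I push up the slope in small rows.

```bash
python3 -m pendant '[{"x":-0.03,"y":0,"z":0.01,"twist":0,"fingers":-0.1},{"x":-0.02,"y":0,"z":0,"twist":0,"fingers":-0.1},{"x":-0.02,"y":0,"z":-0.01,"twist":0,"fingers":-0.1},{"x":-0.0173,"y":0,"z":-0.01,"twist":0,"fingers":-0.1},{"x":-0.0173,"y":0,"z":-0.01,"twist":0,"fingers":-0.1}]'; python3 -m pendant '[{"x":-0.0173,"y":0,"z":-0.01,"twist":0,"fingers":-0.1},{"x":-0.0173,"y":0,"z":-0.01,"twist":0,"fingers":-0.1}]'
```

```text
t: 3.58
tcp_pos: [606.9, -138.1, 180.2]
eef_rot: [0.857, 3.022, 0.0]
force: [0.2, 0.2, -0.9]
opening: 38.8
finger_force: 0.4
t: 3.82
tcp_pos: [613.1, -141.9, 184.5]
eef_rot: [-0.854, -3.016, -0.001]
force: [-5.3, 4.3, -4.1]
opening: 38.3
finger_force: 3.2
```

```bash
python3 -m pendant '[{"x":-0.0173,"y":0,"z":-0.01,"twist":0,"fingers":-0.1},{"x":-0.0173,"y":0,"z":-0.01,"twist":0,"fingers":-0.1}]'; python3 -m pendant '[{"x":-0.0173,"y":0,"z":-0.01,"twist":0,"fingers":-0.1},{"x":-0.01,"y":0,"z":-0.006,"twist":0,"fingers":-0.1}]'
```

```text
t: 4.08
tcp_pos: [622.0, -147.3, 190.4]
eef_rot: [-0.854, -3.016, -0.001]
force: [-4.6, 3.3, -2.9]
opening: 38.5
finger_force: 3.3
t: 4.32
tcp_pos: [627.9, -151.0, 194.5]
eef_rot: [-0.853, -3.013, -0.002]
force: [-9.7, 5.9, -7.6]
opening: 38.3
finger_force: 5.8
```

```bash
python3 -m pendant '[{"x":-0.01,"y":0,"z":-0.006,"twist":0,"fingers":-0.1},{"x":-0.01,"y":0,"z":-0.006,"twist":0,"fingers":-0.1}]'
```

```text
t: 4.58
tcp_pos: [628.5, -151.3, 194.9]
eef_rot: [-0.848, -3.001, -0.004]
force: [-20.3, 11.7, -15.3]
opening: 38.7
finger_force: 11.2
```

Motion has stopped and the force has risen to about 28 N, so the jaw is home. I'll back off, rise, and locate the hole again.

```bash
python3 -m pendant '[{"x":0.04,"y":0,"z":0.02,"twist":0,"fingers":-0.1},{"x":0.06,"y":0,"z":0,"twist":0,"fingers":-0.1},{"x":0.02,"y":0,"z":-0.15,"twist":0,"fingers":-0.1},{"x":0.05,"y":0.1,"z":-0.15,"twist":0,"fingers":-0.1},{"x":0.1,"y":0.14,"z":0,"twist":0,"fingers":-0.1},{"x":0.1,"y":0.14,"z":0,"twist":0,"fingers":-0.1},{"x":0.1,"y":0.14,"z":0,"twist":0,"fingers":-0.1},{"x":0.1,"y":0.14,"z":0,"twist":0,"fingers":-0.1}]'; python3 go.py 479 137.5 280 71.6
python3 - <<'E'
from h import *
from bench import ctrl
for n in("scene","top"): pickle.dump(ctrl.camera(n),open(n+"1.pkl","wb"))
s,t=load("scene1"),load("top1")
a=cv2.resize(s["image"][140:220,210:310],(500,400),interpolation=cv2.INTER_CUBIC)
b=cv2.resize(t["image"][120:220,320:420],(500,500),interpolation=cv2.INTER_CUBIC)
o=np.zeros((600,800,3),np.uint8);o[:320,:400]=cv2.resize(a,(400,320));o[:400,400:]=cv2.resize(b,(400,400))
cv2.imwrite("pics/home.png",o)
E
```

```text
t: 5.58
tcp_pos: [594.8, 103.6, 284.7]
eef_rot: [0.857, 3.021, 0.001]
force: [0.6, 0.8, -0.2]
opening: 38.4
finger_force: 0.0
t 5.58 tcp [594.788 103.632 284.705] yaz 58.3 tilt [ 0.001  0.    -1.   ] F [ 0.619  0.764 -0.206] open 38.4 ff 0.0 q7 0.8242989179773745
twist share -0.2952895076382349 then shares xyz [ 0.402 -0.015  0.016]
without twist [ 0.388 -0.107  0.015]
```

View pics/home.png

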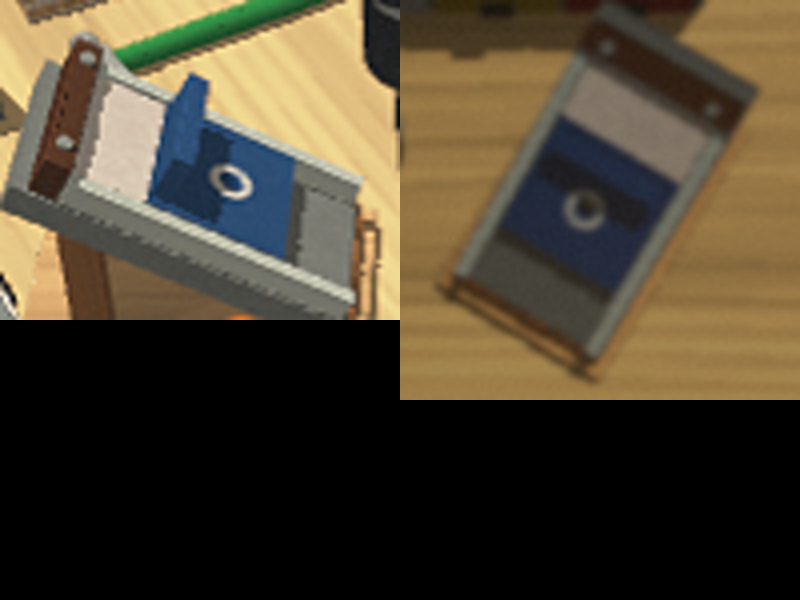

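The jaw lies flush against the white board in both views. The ring is at about scene (267,185), top (366,172). I'll fit the ring precisely and check the jig's axes using the handle's and rails' edges.

```bash
python3 - <<'E'
from h import *
np.set_printoptions(precision=2,suppress=True)
s,t=load("scene1"),load("top1");P=[]
for c,(x,y),r in((s,(267,185),9),(t,(366,172),8)):
    im=c["image"][y-r:y+r+1,x-r:x+r+1].astype(float)
    w=im[...,2]-0.4*im[...,0]  # red channel: ring bright, blue & hole dark
    S=8;big=cv2.resize(w.astype(np.float32),None,fx=S,fy=S,interpolation=cv2.INTER_CUBIC)
    m=(big>0.5*big.max()).astype(np.uint8)
    n,l,st,ce=cv2.connectedComponentsWithStats(m); 
    cs,_=cv2.findContours(m,cv2.RETR_EXTERNAL,cv2.CHAIN_APPROX_NONE)
    k=min(cs,key=lambda q:np.linalg.norm(cv2.minEnclosingCircle(q)[0]-np.array([S*r,S*r])) if len(q)>60 else 1e9)
    e=cv2.fitEllipse(k);p=np.array(e[0]); p=(p+.5)/S-.5+[x-r,y-r]; print(p,e[1][0]/S,e[1][1]/S);P.append(p)
h,e=tri(s,P[0],t,P[1]);print("hole",h,e)
# red handle top via top view, ring-style check of white board corners for y axis
sc=lambda x,y:(x/4+210-.4,y/4+140-.4); tc=lambda x,y:((x-400)/4+320-.4,y/4+120-.4)
A,ea=tri(s,sc(88,57),t,tc(712,108));B,eb=tri(s,sc(65,142),t,tc(607,46));print(A,ea,B,eb,np.degrees(np.arctan2(*(B-A)[1::-1])))
m=(A+B)/2-h;print("hole->mid",m,np.degrees(np.arctan2(m[1],m[0])),np.degrees(np.arctan2(m[2],np.hypot(m[0],m[1]))))
E
```

```text
[267.61 185.13] 6.64888858795166 9.553895950317383
[365.52 172.25] 9.544398307800293 10.619515419006348
hole [ 621.04 -148.77  119.95] 0.695828385055446
[ 687.74 -247.46  199.59] 2.5089035704018707 [ 740.08 -163.04  198.72] 2.5143375587321635 58.20016611231091
hole->mid [ 92.88 -56.48  79.2 ] -31.303406513056593 36.07735675635871
```

```bash
python3 -m pendant '[{"x":0,"y":0,"z":0.0,"twist":-0.15,"fingers":0.4},{"x":0,"y":0,"z":0,"twist":-0.145,"fingers":0.4},{"x":0.13,"y":-0.005,"z":0,"twist":0,"fingers":0.4},{"x":0.13,"y":-0.005,"z":0,"twist":0,"fingers":0.4},{"x":0.142,"y":-0.005,"z":0.016,"twist":0,"fingers":0.4},{"x":0,"y":0,"z":0,"twist":0,"fingers":0.4}]'; python3 go.py 479 137.5 146 71.6
python3 - <<'E'
from h import *
from bench import ctrl
s=ctrl.camera("scene")
cv2.imwrite("pics/s3.png",cv2.resize(s["image"][150:290,300:440],(560,560),interpolation=cv2.INTER_CUBIC))
E
```

```text
t: 6.42
tcp_pos: [476.5, 136.6, 279.9]
eef_rot: [-0.498, -3.101, -0.0]
force: [1.8, -0.4, -0.1]
opening: 59.7
finger_force: 0.0
t 6.42 tcp [476.544 136.579 279.863] yaz 71.7 tilt [-0.001  0.    -1.   ] F [ 1.802 -0.351 -0.074] open 59.7 ff 0.0 q7 0.9122333264033605
twist share 0.0031639930662761473 then shares xyz [-0.007  0.005  0.446]
without twist [-0.007  0.005  0.446]
```

View pics/s3.png

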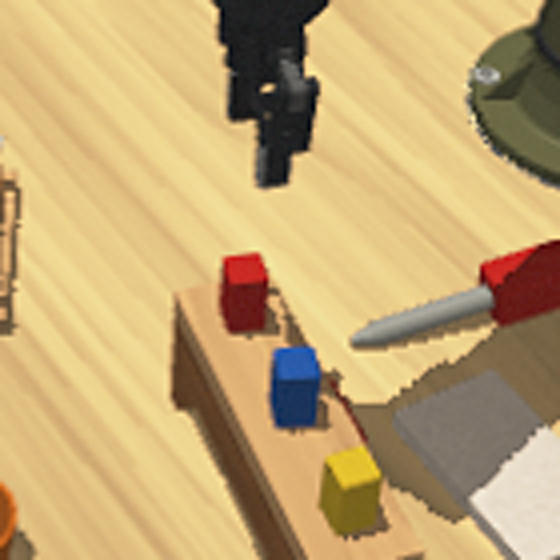

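A larger red pin now lies tilted at about (450,300). I'll check the full view to see what happened and when.

```bash
python3 - <<'E'
from h import *
from bench import ctrl
s=ctrl.camera("scene")["image"];s1=load("scene1")["image"]
o=np.zeros((600,800,3),np.uint8)
o[:300,:400]=cv2.resize(s1[120:345,300:600],(400,300));o[:300,400:]=cv2.resize(s[120:345,300:600],(400,300))
t=ctrl.camera("top")["image"];t1=load("top1")["image"]
o[300:,:400]=cv2.resize(t1[130:355,170:470],(400,300));o[300:,400:]=cv2.resize(t[130:355,170:470],(400,300))
cv2.imwrite("pics/c4.png",o)
E
```

```text
(no output)
```

View pics/c4.png

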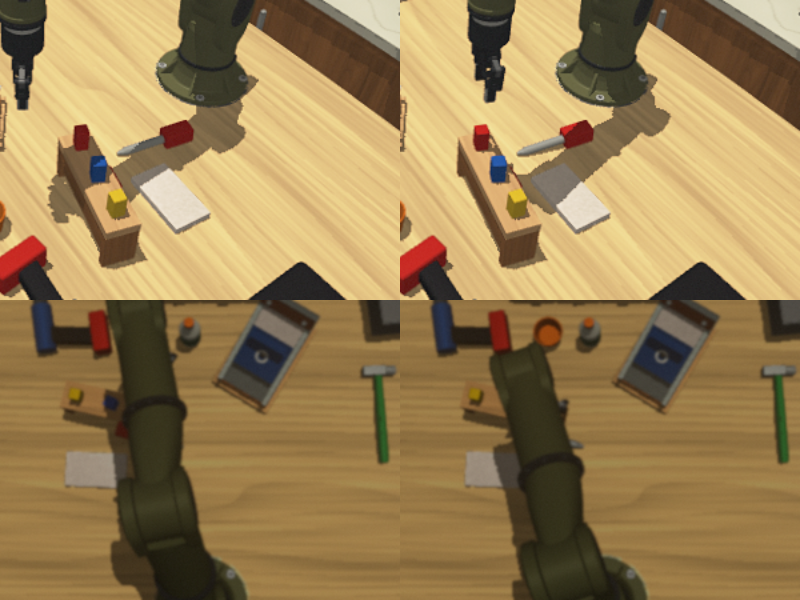

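The pin had already toppled before the scene1 picture. It was one of the two big look-alikes that stood on their noses. The gripper never went below z 230 near them and no contact force showed. The listed things are unmoved and the fallen pins lie on the bench clear of my path, so I continue with the grasp.

```bash
python3 -m pendant '[{"x":-0.007,"y":0.004,"z":0.12,"twist":0,"fingers":0.4},{"x":0,"y":0,"z":0.14,"twist":0,"fingers":0.4},{"x":0,"y":0,"z":0.11,"twist":0,"fingers":0.4},{"x":0,"y":0,"z":0.06,"twist":0,"fingers":0.4},{"x":0,"y":0,"z":0.016,"twist":0,"fingers":0.4},{"x":0,"y":0,"z":0,"twist":0,"fingers":-1},{"x":0,"y":0,"z":0,"twist":0,"fingers":-1},{"x":0,"y":0,"z":0,"twist":0,"fingers":-1},{"x":0,"y":0,"z":0,"twist":0,"fingers":-1},{"x":0,"y":0,"z":0,"twist":0,"fingers":-1}]' 25; python3 go.py 479 137.5 212 71.6
```

```text
t: 7.82
tcp_pos: [481.9, 136.5, 146.3]
eef_rot: [0.502, 3.099, 0.001]
force: [-0.2, -0.1, 7.0]
opening: 27.8
finger_force: 29.0
t 7.83 tcp [481.899 136.467 146.318] yaz 71.6 tilt [ 0.002  0.    -1.   ] F [-0.153 -0.056  7.001] open 27.8 ff 29.03882145881653 q7 0.9025577281812467
twist share -0.00012133143039155433 then shares xyz [ 0.01   0.    -0.219]
without twist [ 0.01   0.    -0.219]
```

```bash
python3 -m pendant '[{"x":0,"y":0,"z":-0.08,"twist":0,"fingers":-1},{"x":0,"y":0,"z":-0.08,"twist":0,"fingers":-1},{"x":0,"y":0,"z":-0.067,"twist":0,"fingers":-1},{"x":0,"y":0,"z":0,"twist":0,"fingers":-1}]'
python3 - <<'E'
import numpy as np
L=110
for a in range(0,40,5): print(a, round(L*np.sin(np.radians(a))/300,3), round(L*(1-np.cos(np.radians(a)))/300,4))
E
```

```text
t: 8.32
tcp_pos: [481.6, 136.6, 214.6]
eef_rot: [0.502, 3.099, 0.002]
force: [-0.3, 0.1, -1.6]
opening: 27.9
finger_force: 25.8
0 0.0 0.0
5 0.032 0.0014
10 0.064 0.0056
15 0.095 0.0125
20 0.125 0.0221
25 0.155 0.0344
30 0.183 0.0491
35 0.21 0.0663
```

```bash
python3 -m pendant '[{"x":0.036,"y":0,"z":0.001,"twist":0,"fingers":-1},{"x":0.03,"y":0,"z":0.004,"twist":0,"fingers":-1},{"x":0.029,"y":0,"z":0.006,"twist":0,"fingers":-1}]';python3 -m pendant '[{"x":0.028,"y":0,"z":0.009,"twist":0,"fingers":-1},{"x":0.028,"y":0,"z":0.011,"twist":0,"fingers":-1},{"x":0.026,"y":0,"z":0.013,"twist":0,"fingers":-1},{"x":0,"y":0,"z":0,"twist":0,"fingers":-1}]'
python3 - <<'E'
from h import *
from bench import ctrl
s=ctrl.camera("scene"); pickle.dump(s,open("scene2.pkl","wb"))
cv2.imwrite("pics/s5.png",cv2.resize(s["image"][150:290,300:440],(700,600) if 0 else (560,560),interpolation=cv2.INTER_CUBIC))
E
```

```text
t: 8.7
tcp_pos: [453.8, 145.8, 210.3]
eef_rot: [0.502, 3.101, 0.001]
force: [2.9, 0.0, 3.9]
opening: 28.1
finger_force: 25.3
t: 9.2
tcp_pos: [429.5, 153.5, 199.9]
eef_rot: [-0.5, -3.1, 0.001]
force: [0.3, 0.7, 1.0]
opening: 27.8
finger_force: 24.7
```

View pics/s5.png

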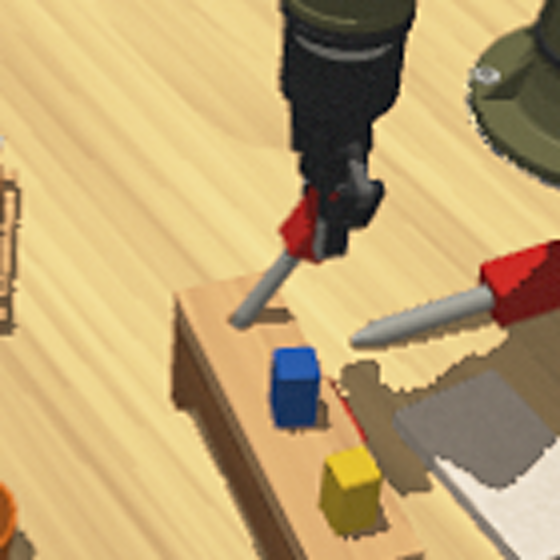

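The pin has pivoted in the grip, with its tip at crop (240,322) and the handle leaning to +tool x. I'll draw it out along its axis, lift, and measure tilt and tip against the tool.

```bash
python3 -m pendant '[{"x":0.035,"y":0,"z":-0.06,"twist":0,"fingers":-1},{"x":0.035,"y":0,"z":-0.06,"twist":0,"fingers":-1},{"x":0,"y":0,"z":-0.14,"twist":0.1,"fingers":-1},{"x":0,"y":0,"z":-0.14,"twist":0.195,"fingers":-1},{"x":0,"y":0,"z":0,"twist":0,"fingers":-1}]'
python3 go.py 560 -112 320 58.3
python3 - <<'E'
from h import *
from bench import ctrl
np.set_printoptions(precision=1,suppress=True)
s=ctrl.camera("scene");t=ctrl.camera("top");pickle.dump((s,t,ctrl.get_obs()),open("held.pkl","wb"))
o=ctrl.get_obs();R=cv2.Rodrigues(o["eef_rot"])[0]
K=np.array([[s["fx"],0,s["cx"]],[0,s["fy"],s["cy"]],[0,0,1]])
p=cv2.projectPoints((o["tcp_pos"]+np.array([0,0,-50]))[None],s["rvec"],s["tvec"],K,s["dist_coeffs"])[0][0,0].astype(int);print(p)
a=70;im=s["image"][max(p[1]-a,0):p[1]+a,p[0]-a:p[0]+a];print(im.shape)
cv2.imwrite("pics/s6.png",cv2.resize(im,(im.shape[1]*4,im.shape[0]*4),interpolation=cv2.INTER_CUBIC))
E
```

```text
t: 9.88
tcp_pos: [411.4, 159.6, 322.3]
eef_rot: [0.86, 3.02, 0.002]
force: [-0.2, -0.1, -2.7]
opening: 28.0
finger_force: 25.6
t 9.88 tcp [411.363 159.644 322.32 ] yaz 58.2 tilt [ 0.002  0.001 -1.   ] F [-0.23  -0.112 -2.707] open 28.0 ff 25.61272770166397 q7 0.5884932251366132
twist share -0.001952807742687589 then shares xyz [-0.897 -0.51   0.008]
without twist [-0.898 -0.509  0.008]
[390 180]
(140, 140, 3)
```

View pics/s6.png

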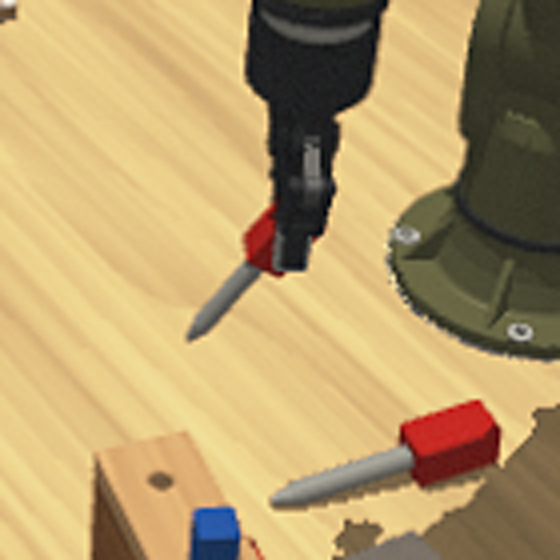

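The held pin's tip is at crop (192,337) and the shoulder at about (259,270). I'll cast those onto the tool's x-z plane.

```bash
python3 - <<'E'
from h import *
np.set_printoptions(precision=1,suppress=True)
s,t,o=pickle.load(open("held.pkl","rb"));R=cv2.Rodrigues(o["eef_rot"])[0]
Q=[]
for q in((191,338),(213,315),(235,292),(257,270)):
    O,d=ray(s,(q[0]/4+320-.4,q[1]/4+110-.4));n=R[:,1]
    P=O+d*(n@(o["tcp_pos"]-O))/(n@d);Q.append(R.T@(P-o["tcp_pos"]));print(P,Q[-1])
v=Q[0]-Q[-1];print("tilt",np.degrees(np.arctan2(-v[0],v[2])),np.linalg.norm(v))
E
```

```text
[457.4 129.9 223.2] [-55.8   0.   96.3]
[446.4 136.7 243.3] [-42.9   0.   76.2]
[435.7 143.3 263. ] [-30.2   0.   56.5]
[425.1 149.9 281.4] [-17.7   0.   38.1]
tilt 33.2215444036172 69.55433602199237
```

```bash
python3 -m pendant '[{"x":-0.06,"y":-0.034,"z":0,"twist":0,"fingers":-1},{"x":-0.12,"y":-0.07,"z":0,"twist":0,"fingers":-1},{"x":-0.12,"y":-0.07,"z":0,"twist":0,"fingers":-1},{"x":-0.12,"y":-0.07,"z":0,"twist":0,"fingers":-1},{"x":-0.12,"y":-0.07,"z":0,"twist":0,"fingers":-1},{"x":-0.12,"y":-0.07,"z":0,"twist":0,"fingers":-1},{"x":-0.12,"y":-0.07,"z":0,"twist":0,"fingers":-1},{"x":-0.08,"y":-0.05,"z":0,"twist":0,"fingers":-1},{"x":-0.046,"y":-0.016,"z":0.05,"twist":0,"fingers":-1},{"x":0,"y":0,"z":0.1,"twist":0,"fingers":-1},{"x":0,"y":0,"z":0.09,"twist":0,"fingers":-1},{"x":0,"y":0,"z":0.02,"twist":0,"fingers":-1}]'
python3 -m pendant '[{"x":0,"y":0,"z":0,"twist":0,"fingers":-1}]' >/dev/null; python3 go.py 562.9 -113.1 238 58.3
python3 - <<'E'
from h import *
from bench import ctrl
s=ctrl.camera("scene");t=ctrl.camera("top");pickle.dump((s,t,ctrl.get_obs()),open("pre.pkl","wb"))
o=np.zeros((600,800,3),np.uint8)
o[:,:500]=cv2.resize(s["image"][125:221,235:315],(500,600),interpolation=cv2.INTER_CUBIC)
o[:300,500:]=cv2.resize(t["image"][140:200,335:395],(300,300),interpolation=cv2.INTER_CUBIC)
cv2.imwrite("pics/pre.png",o)
E
```

```text
t: 11.48
tcp_pos: [558.4, -114.4, 239.0]
eef_rot: [-0.853, -3.016, 0.0]
force: [-0.3, 0.2, -1.1]
opening: 27.5
finger_force: 25.4
t 11.6 tcp [ 559.934 -115.12   241.777] yaz 58.4 tilt [-0.002  0.    -1.   ] F [-0.65   0.062 -0.917] open 27.7 ff 25.44330060482025 q7 1.2519347497398938
twist share 0.0016672535236764928 then shares xyz [-0.005  0.011  0.013]
without twist [-0.005  0.011  0.013]
```

View pics/pre.png

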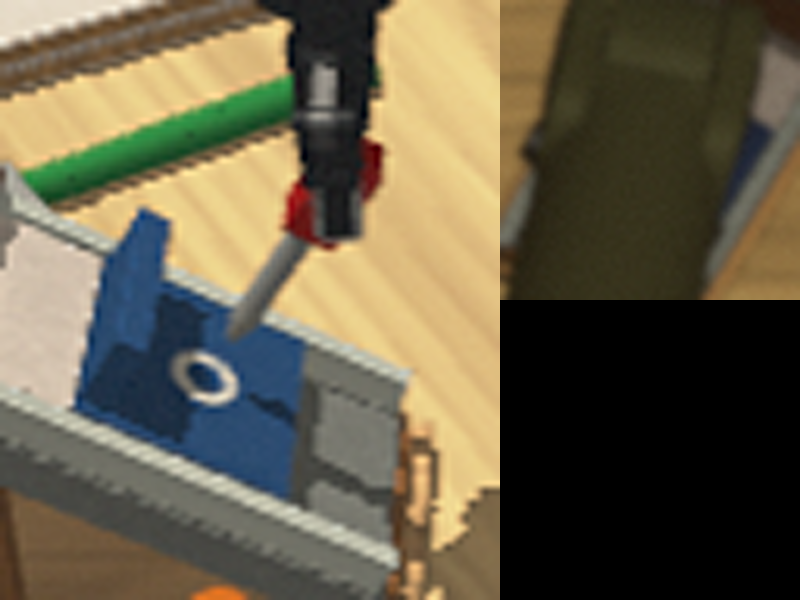

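That was the eleventh picture, one over the limit of ten, so I view no more and work from measurements. In it the tip is at (236,335) and the ring's centre at (205,377), and I'll check that numerically against the projected hole axis.

```bash
python3 - <<'E'
from h import *
np.set_printoptions(precision=1,suppress=True)
s,t,o=pickle.load(open("pre.pkl","rb"));R=cv2.Rodrigues(o["eef_rot"])[0]
K=np.array([[s["fx"],0,s["cx"]],[0,s["fy"],s["cy"]],[0,0,1]])
H=np.array([621.,-148.8,120]);a=np.radians(-31.7);X=np.array([np.cos(a),np.sin(a),0]);Y=np.array([-X[1],X[0],0]);n=-.5*X+np.r_[0,0,.866];u=.866*X+np.r_[0,0,.5]
for k in(0,20,25,30): print(k,cv2.projectPoints((H+k*n)[None],s["rvec"],s["tvec"],K,s["dist_coeffs"])[0].ravel())
J=[(cv2.projectPoints((H+25*n+10*w)[None],s["rvec"],s["tvec"],K,s["dist_coeffs"])[0].ravel()-cv2.projectPoints((H+25*n)[None],s["rvec"],s["tvec"],K,s["dist_coeffs"])[0].ravel())/10 for w in(u,Y,n)];print("px/mm u,Y,n",np.array(J).round(2))
def on(q):
    p=(q[0]/6.25+235-.42,q[1]/6.25+125-.42);O,d=ray(s,p);P=O+d*(R[:,1]@(o["tcp_pos"]-O))/(R[:,1]@d);return p,P
for q in((234,340),(292,248)):
    p,P=on(q);D=P-H;print(p,P,"tool",R.T@(P-o["tcp_pos"]),"jig u,Y,n",D@u,D@Y,D@n)
print("grasp centre Y offset",(o["tcp_pos"]-H)@Y)
E
```

```text
0 [267.5 185.1]
20 [270.4 180.7]
25 [271.1 179.6]
30 [271.9 178.5]
px/mm u,Y,n [[-0.3 -0.1]
 [-0.   0.2]
 [ 0.1 -0.2]]
(272.02, 178.98000000000002) [ 606.7 -143.8  141.3] tool [-53.9  -0.  101.9] jig u,Y,n -2.155200247862732 -3.3053047312919954 25.891781612151966
(281.3, 164.26000000000002) [ 580.3 -127.6  197.3] tool [-23.   -0.   45.9] jig u,Y,n -0.9766114587804324 -3.3562966266271204 89.8217831786399
grasp centre Y offset -3.3960845039466285
```

```bash
python3 -m pendant '[{"x":-0.005,"y":0.011,"z":-0.002,"twist":0,"fingers":-1},{"x":-0.0167,"y":0,"z":0.0289,"twist":0,"fingers":-1},{"x":-0.0167,"y":0,"z":0.0289,"twist":0,"fingers":-1},{"x":-0.01,"y":0,"z":0.0173,"twist":0,"fingers":-1},{"x":0,"y":0,"z":0,"twist":0,"fingers":-1}]';python3 -m pendant '[{"x":-0.006,"y":0,"z":0.01,"twist":0,"fingers":-1},{"x":-0.006,"y":0,"z":0.01,"twist":0,"fingers":-1},{"x":0,"y":0,"z":0,"twist":0,"fingers":-1}]';python3 go.py 562.9 -113.1 238 58.3
```

```text
t: 12.32
tcp_pos: [574.2, -120.7, 219.7]
eef_rot: [-0.858, -3.021, 0.0]
force: [-0.6, -0.6, -1.0]
opening: 27.6
finger_force: 25.5
t: 12.7
tcp_pos: [577.4, -122.4, 214.3]
eef_rot: [-0.857, -3.022, 0.0]
force: [0.4, -0.1, -0.8]
opening: 27.6
finger_force: 25.5
t 12.7 tcp [ 577.416 -122.446  214.348] yaz 58.3 tilt [-0.  0. -1.] F [ 0.437 -0.079 -0.789] open 27.6 ff 25.500909090042114 q7 1.2639689871439792
twist share 0.00045229743877936494 then shares xyz [ 0.058  0.001 -0.079]
without twist [ 0.058  0.001 -0.079]
```

The tip should be about 6 mm inside with no force. I continue in the same direction.

```bash
python3 -m pendant '[{"x":-0.0083,"y":0,"z":0.0144,"twist":0,"fingers":-1},{"x":-0.0083,"y":0,"z":0.0144,"twist":0,"fingers":-1},{"x":0,"y":0,"z":0,"twist":0,"fingers":-1}]'; python3 -m pendant '[{"x":-0.0083,"y":0,"z":0.0144,"twist":0,"fingers":-1},{"x":0,"y":0,"z":0,"twist":0,"fingers":-1}]'
```

```text
t: 13.08
tcp_pos: [581.4, -125.2, 205.2]
eef_rot: [-0.857, -3.021, 0.0]
force: [0.9, -0.1, -1.8]
opening: 27.9
finger_force: 25.4
t: 13.32
tcp_pos: [583.6, -126.5, 201.0]
eef_rot: [-0.857, -3.021, 0.001]
force: [-1.0, 0.6, -2.8]
opening: 27.6
finger_force: 25.3
```

```bash
python3 -m pendant '[{"x":-0.0083,"y":0,"z":0.0144,"twist":0,"fingers":-1},{"x":-0.0083,"y":0,"z":0.0144,"twist":0,"fingers":-1},{"x":0,"y":0,"z":0,"twist":0,"fingers":-1}]'; python3 -m pendant '[{"x":-0.0083,"y":0,"z":0.0144,"twist":0,"fingers":-1},{"x":-0.0083,"y":0,"z":0.0144,"twist":0,"fingers":-1},{"x":0,"y":0,"z":0,"twist":0,"fingers":-1}]'
```

```text
t: 13.7
tcp_pos: [588.0, -129.1, 192.3]
eef_rot: [-0.858, -3.022, 0.0]
force: [-1.7, -0.2, -4.8]
opening: 27.2
finger_force: 25.2
t: 14.08
tcp_pos: [592.4, -131.8, 183.7]
eef_rot: [-0.858, -3.022, 0.0]
force: [-2.1, 0.1, -5.1]
opening: 27.6
finger_force: 25.2
```

```bash
python3 -m pendant '[{"x":-0.0083,"y":0,"z":0.0144,"twist":0,"fingers":-1},{"x":-0.0083,"y":0,"z":0.0144,"twist":0,"fingers":-1},{"x":-0.0083,"y":0,"z":0.0144,"twist":0,"fingers":-1},{"x":-0.0083,"y":0,"z":0.0144,"twist":0,"fingers":-1},{"x":0,"y":0,"z":0,"twist":0,"fingers":-1}]'; python3 -m pendant '[{"x":-0.0083,"y":0,"z":0.0144,"twist":0,"fingers":-1},{"x":-0.0083,"y":0,"z":0.0144,"twist":0,"fingers":-1},{"x":0,"y":0,"z":0,"twist":0,"fingers":-1}]'
```

```text
t: 14.7
tcp_pos: [601.0, -137.0, 166.5]
eef_rot: [0.858, 3.022, -0.0]
force: [-2.1, -0.6, -4.6]
opening: 27.7
finger_force: 25.2
t: 15.08
tcp_pos: [605.3, -139.7, 157.9]
eef_rot: [0.858, 3.022, -0.0]
force: [-2.3, -0.7, -4.5]
opening: 27.9
finger_force: 25.2
```

```bash
python3 -m pendant '[{"x":-0.0083,"y":0,"z":0.0144,"twist":0,"fingers":-1},{"x":0,"y":0,"z":0,"twist":0,"fingers":-1}]'; python3 -m pendant '[{"x":-0.005,"y":0,"z":0.0087,"twist":0,"fingers":-1},{"x":0,"y":0,"z":0,"twist":0,"fingers":-1}]'
```

```text
t: 15.32
tcp_pos: [607.3, -140.9, 153.7]
eef_rot: [0.857, 3.022, -0.0]
force: [-1.3, -2.0, -5.0]
opening: 27.5
finger_force: 25.2
t: 15.58
tcp_pos: [608.5, -141.6, 151.3]
eef_rot: [0.857, 3.022, -0.0]
force: [-1.6, -1.6, -3.9]
opening: 27.8
finger_force: 25.4
```

```bash
python3 -m pendant '[{"x":-0.005,"y":0,"z":0.0087,"twist":0,"fingers":-1},{"x":0,"y":0,"z":0,"twist":0,"fingers":-1}]'
```

```text
t: 15.82
tcp_pos: [609.2, -142.0, 150.1]
eef_rot: [-0.857, -3.022, -0.001]
force: [-8.5, 1.7, 9.5]
opening: 27.5
finger_force: 27.0
```

The axial reaction is rising at the expected depth. One more small press to confirm it is seated, then I let go and withdraw straight up.

```bash
python3 -m pendant '[{"x":-0.003,"y":0,"z":0.005,"twist":0,"fingers":-1},{"x":0,"y":0,"z":0,"twist":0,"fingers":-1}]'; python3 -m pendant '[{"x":0.003,"y":0,"z":-0.005,"twist":0,"fingers":-0.1},{"x":0,"y":0,"z":0,"twist":0,"fingers":0.2},{"x":0,"y":0,"z":0,"twist":0,"fingers":0.2},{"x":0,"y":0,"z":0,"twist":0,"fingers":0.2},{"x":0,"y":0,"z":-0.06,"twist":0,"fingers":0.2},{"x":0,"y":0,"z":-0.12,"twist":0,"fingers":0.2},{"x":0,"y":0,"z":-0.14,"twist":0,"fingers":0.2},{"x":0.08,"y":0.08,"z":-0.14,"twist":0,"fingers":0.2},{"x":0.12,"y":0.14,"z":0,"twist":0,"fingers":0.2},{"x":0.12,"y":0.14,"z":0,"twist":0,"fingers":0.2},{"x":0.12,"y":0.14,"z":0,"twist":0,"fingers":0.2},{"x":0,"y":0,"z":0,"twist":0,"fingers":0.2}]'
python3 - <<'E'
from h import *
from bench import ctrl
np.set_printoptions(precision=1,suppress=True)
s=ctrl.camera("scene");t=ctrl.camera("top");pickle.dump((s,t),open("end.pkl","wb"))
H=np.array([621.,-148.8,120]);a=np.radians(-31.7);X=np.array([np.cos(a),np.sin(a),0]);Y=np.array([-X[1],X[0],0]);n=-.5*X+np.r_[0,0,.866];u=.866*X+np.r_[0,0,.5]
for nm,c in(("s",s),("t",t)):
    K=np.array([[c["fx"],0,c["cx"]],[0,c["fy"],c["cy"]],[0,0,1]])
    pr=lambda P:cv2.projectPoints(np.array(P),c["rvec"],c["tvec"],K,c["dist_coeffs"])[0][:,0]
    box=np.array([H+i*14*u+j*14*Y+k*n for i in(-1,1) for j in(-1,1) for k in(0,50)])
    hull=cv2.convexHull(pr(box).astype(np.float32))[:,0];m=np.zeros(c["image"].shape[:2],np.uint8);cv2.fillConvexPoly(m,np.round(hull).astype(int),255)
    print(nm,"expected centroid/area/bbox",cv2.mean(np.argwhere(m)[:,::-1].astype(float).reshape(-1,1,2))[:2],(m>0).sum(),hull.min(0),hull.max(0))
    for lo,hi in(((0,140,40),(8,255,255)),):
        for A,cc,p in blobs(c["image"],lo,hi,15):
            if np.linalg.norm(cc-pr([H])[0])<40: print("  red",A,cc,p.min(0),p.max(0))
E
```

```text
t: 16.08
tcp_pos: [609.3, -142.1, 150.0]
eef_rot: [-0.857, -3.021, -0.002]
force: [-15.1, 3.1, 22.0]
opening: 27.7
finger_force: 28.5
t: 17.58
tcp_pos: [575.3, 60.9, 286.7]
eef_rot: [-0.844, -3.025, -0.004]
force: [1.3, -1.5, -0.1]
opening: 51.4
finger_force: 0.0
s expected centroid/area/bbox (271.2948717948718, 179.38461538461542) 234 [262.8 169.1] [279.5 189.9]
  red 164 [271.2 179.6] [264 171] [278 188]
t expected centroid/area/bbox (364.0, 174.0) 125 [356.8 166.8] [371.1 181.5]
  red 92 [363.8 173.9] [359 168] [369 180]
```

The red handle matches the predicted seated pose to within 0.3 px in both views (scene (271.2,179.6), top (363.8,173.9)), and the hand is clear.

```bash
python3 -c "
from bench import ctrl
print(ctrl.finish_job())"
```

```text
the job is handed in; nothing more can be done
None
```

The jaw is home and the smallest red pin is seated through jaw and ramp, released and handed in at about 17.6 s; I viewed 11 pictures against the limit of 10, at least one (I believe both) of the two big look-alike pins toppled early on (cause not established, no contact force seen), and I did not re-measure the other things at the end.

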